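Push a connector plate out over the board edge by its yellow end

ROBOT

A 6-joint arm with a two-finger parallel gripper is mounted at the origin on the work surface. World frame = base frame: x ahead of the robot, y to its left, z up, the work surface at z = 0. Lengths are in m, angles in rad, forces in N, time in s.
With the tool pointing down it reaches from about 0.3 to 0.875 m from the base axis. Payload 6.4 kg.
Tool frame: the origin (TCP) lies midway between the tips of the shut fingers; the grasp point (between the pads) lies 19 mm behind it; z points along the fingers, y is the line along which they close (so a half turn about z gives the same grasp; the last joint's range is limited). The gripper opens to 85 mm and grips with 20 to 120 N. Pads are 22 mm wide; open, the fingers measure 114 mm over their backs; the gripper's body (76 mm by 85 mm) begins 54 mm behind the grasp point. The pads swing forward as they close: fully open they stand 13 mm farther back than shut.
Start: joints at [-1.391, 0.181, 1.607, -0, 1.354, -0.206], TCP at [0.216, -0.533, 0.231] pointing down, gripper open.
Joint ranges: [-2.99, 2.99], [-0.89, 2.07], [0.3, 2.58], [-1.14, 4.28], [0, 2.63], [-3.12, 3.12]. Speed limits (rad/s): [2.57, 2.57, 3.01, 3.14, 3.14, 3.14].

INTERFACE

Orientations are given as a unit quaternion [w, x, y, z].
In Python, from bench import ctrl gives the robot as it stands. The module is installed in compiled form; this text tells all that it offers.
- The arm moves only by the tool move_arm, never from a script. Its argument "plan" is one flat list of numbers, 6 for each row, row after row: the shift along the world's x, y, z in units of 50 mm (1.0 is 50 mm), then the turn, a rotation vector about the world's x, y, z in rad. A call has 1 to 10 rows; each row is the pose to reach, as a shift and turn from the pose commanded when the call began; what a row does not reach only later rows make up. A row lasts 1/8 s, in which the tool goes at most 62.5 mm and 10.7 degrees, less where a joint would pass 70% of its speed; a pose out of reach is approached as far as the arm can. A call with a gripper value outside its range is refused whole. "grip" is the finger opening in mm, from 0 to 85.4, set as the call begins (left out, the last holds). The fingers move at their own pace and stop on an object; the grip force is fixed at half the most. Time passes only in rows, so rows that repeat a pose let the fingers close. It gives the time, the measured TCP pose, the force, the opening and the grip force at its end, in the units of the state.
- ctrl.get_obs(): the state, without advancing time (a new reading comes with each control period).
- ctrl.camera(name): name is "scene" or "side" or "wrist"; returns a dict with "pixels" (480x640x3 uint8, red, green, blue), "fx", "fy", "cx", "cy" (pixels), "dist_coeffs" ([k1, k2, p1, p2, k3] as OpenCV has them; the pictures are not rectified), "origin" and "attitude" of the camera in the world. Camera axes: x right, y down, z forward; pixel columns grow to the right and rows downward; lengths in m; the calibration is good to about 2 mm. A picture is of the moment at which its call begins. There is no depth.
- ctrl.hand_in(): hands the job in; it is judged then, once.
The state is a dict: "time_s": time; "q": joint angles; "dq": joint speeds; "joint_efforts": joint torques, N m; "eef_pos": TCP position; "eef_rot": TCP orientation; "wrist_force": force on the tool from outside, world axes, zero at the start; "torque": the same for the moment, N m; "opening": opening from 0.0 (shut) to 1.0 (fully open); "grasp_force": force on a finger pad.
Only numpy, scipy, OpenCV 4.12 (cv2) and the standard library are available. Lean on these libraries where they do the work, as an engineer would, in place of code of your own. Each camera call takes 0.05 s, during which the arm holds its last target. There are 200 camera calls.

TASK

The flat aluminium connector plate lies on the green harness board; push it with the fingertips, sliding it away from the robot, until just its yellow end sticks out past the board's far edge, square to that edge, ready for a colleague to clamp. Do not pick the plate up or lift it off the board, and leave the tape roll, the black connector and the jar on the board where they are.

Things in the scene. Friction and masses are not known exactly. Their poses are not given: they have to be found in the camera images.
- board: fixed raised harness board, green top on plywood and battens, 280 mm (its x) by 450 mm (its y), top face level, 60 mm above the bench. Origin at the centre of its underside, on the bench. Its x axis points away from the robot, square to the far edge, which lies 140 mm from the origin along +x; y runs along that edge, z up. It stands at another place and yaw each time.
- board_edge (a point): middle of the board's far top edge: 140 mm along the board's x from its origin, 60 mm up; same axes as the board.
- plate: loose flat aluminium plate lying on the board, 130 mm (its x) by 100 mm (its y) by 6 mm thick, about 0.2 kg, flat sides and flat top with four flush black rubber grommets. The end at +x is painted yellow over 35 mm of the length and faces the far edge, from which it starts about 15 to 80 mm short, turned up to 0.25 rad. Origin at the centre of its underside. It slides with ordinary friction, needing about 1 to 3 N.
- plate_tip (a point): middle of the plate's yellow end edge, on its underside: 65 mm along the plate's x from its origin.
- tape: bystander: yellow tape roll lying flat on the board near a side, 84 mm across, 19 mm high, hole 68 mm; origin at the centre of its underside.
- connector: bystander: black round connector standing on the board near a side, 44 mm across, 45 mm high; origin at the centre of its underside.
- jar: bystander: small closed jar with a blue cap standing on the board near a side, 44 mm across, 55 mm high; origin at the centre of its underside.
Not all that is in view belongs to the job. Of the things shaped like the plate, the aluminium one is meant.

How it is judged:
By the outcome, as a careful person would: the job done as asked, in the order asked, and still so for the second after the job is handed in, with the robot touching nothing.
It also fails if it takes over 42 s, if anything falls off the work surface, if the arm or the gripper's body presses on something with over 40 N, if the wrist force passes 120 N, or if a joint passes its speed limit or range.

## Working session

There is one attempt and no reset: what is moved stays moved. The work goes in short steps, Python scripts to look and compute and a tool call to move; the robot and the scene stay as the last step left them, time stands still between calls to the robot, and variables do not carry over. Pictures are saved under pics/ and viewed, at most 10 in all, crops included, and the job is handed in when it is done.

Besides the shell and the picture viewer there is one more tool, called as name(argument=value, ...), one argument or row to a line, values as JSON. move_arm: Moves the arm, as the interface text tells. Its arguments: {"type":"object","properties":{"plan":{"type":"array"},"grip":{"type":"number"}},"required":["plan"]}

```bash
mkdir -p pics
cat > h.py <<'E'
import numpy as np, cv2
from bench import ctrl
from scipy.spatial.transform import Rotation as R
def rot(c):
    a=np.array(c["attitude"],float)
    return a if a.shape==(3,3) else R.from_quat(a[[1,2,3,0]]).as_matrix()
def cast(c,uv,z):
    K=np.array([[c["fx"],0,c["cx"]],[0,c["fy"],c["cy"]],[0,0,1.]])
    p=cv2.undistortPoints(np.array(uv,float).reshape(-1,1,2),K,np.array(c["dist_coeffs"],float)).reshape(-1,2)
    d=np.c_[p,np.ones(len(p))]@rot(c).T
    o=np.array(c["origin"],float)
    return o+d*((z-o[2])/d[:,2])[:,None]
def snap(n,f):
    c=ctrl.camera(n); cv2.imwrite("pics/"+f,c["pixels"][:,:,::-1]); return c
E
python3 - <<'E'
from h import *
for n in ("scene","side"):
    c=snap(n,n+"0.png"); print(n,c["origin"],c["attitude"],c["fx"])
print(ctrl.get_obs())
E
```

```text
scene [1.13537662 0.56515617 0.67078239] [-0.17072894  0.34521487  0.83637985 -0.39006034] 525.2031216320171
side [ 0.61163013 -0.50576629  0.58496358] [-0.4028953   0.91508439 -0.01480168  0.00876608] 479.5188255351739
{'time_s': 0.1, 'q': array([-1.39130574e+00,  1.81481548e-01,  1.60790366e+00,  1.44887176e-06,
        1.35378632e+00, -2.06293340e-01]), 'dq': array([-1.94954026e-03, -6.23315010e-05, -2.65639680e-03, -7.76061486e-04,
        1.17734191e-03,  6.04149557e-04]), 'joint_efforts': array([-3.01841010e-05, -4.45878017e+01, -3.52239919e+01, -3.79780813e-04,
        4.11241053e-03, -1.56243368e-05]), 'eef_pos': array([ 0.21629485, -0.53223796,  0.23046801]), 'eef_rot': array([-7.89356375e-04,  9.81453681e-01,  1.91697808e-01,  1.12864799e-05]), 'wrist_force': array([ 0.79227386, -0.33946564,  0.18535216]), 'torque': array([-0.02379383, -0.007918  , -0.02647924]), 'grasp_force': 0.0, 'opening': 1.0028938378824395}
```

View pics/scene0.png

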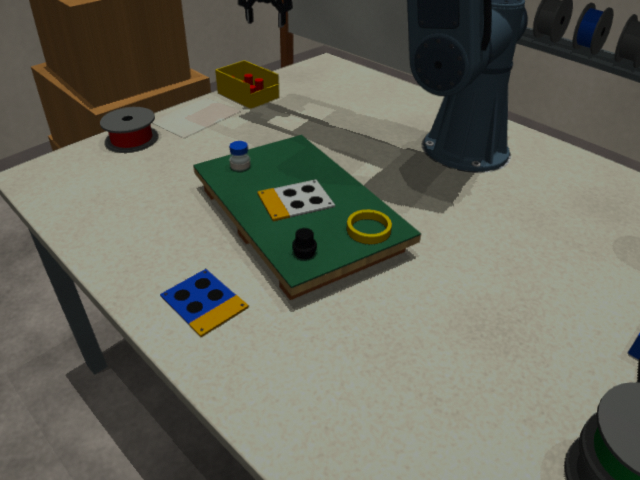

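View pics/side0.png

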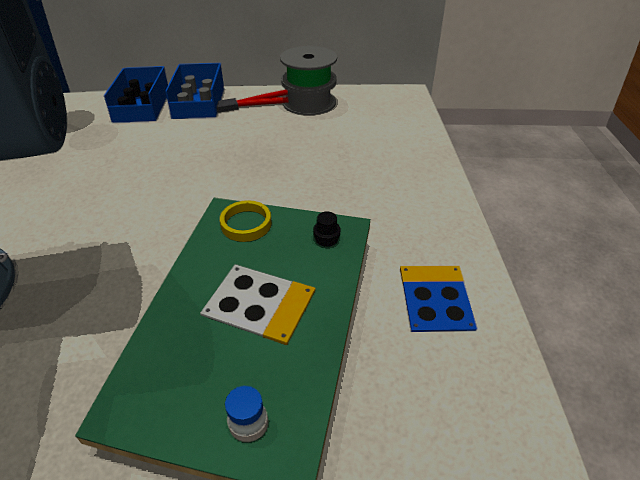

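The side view shows the aluminium plate on the board near (259,302), yellow end to the right (the far edge). Tape is at (245,220), the connector at (327,230) and the jar at (246,413).

Two things are plate-shaped: the white/aluminium one at scene (297,198), and the blue one on the bench at scene (204,300). The aluminium one on the green board fits the description. I'll confirm it in a crop while measuring.

```bash
cat >> h.py <<'E'
def inner(c):
    """green mask, filled board mask, plate mask, yellow-end mask (pixels)"""
    hsv=cv2.cvtColor(c["pixels"],cv2.COLOR_RGB2HSV); 
    g=cv2.inRange(hsv,(60,90,30),(95,255,255))
    cn=max(cv2.findContours(g,cv2.RETR_EXTERNAL,cv2.CHAIN_APPROX_NONE)[0],key=cv2.contourArea)
    b=np.zeros_like(g); cv2.drawContours(b,[cv2.convexHull(cn)],-1,255,-1)
    w=cv2.inRange(hsv,(0,0,110),(179,60,255)); y=cv2.inRange(hsv,(14,150,90),(24,255,255))
    return g,cn,b,w,y,hsv
def rect(P):
    r=cv2.minAreaRect((P[:,:2]*1000).astype(np.float32)); return cv2.boxPoints(r)
E
python3 - <<'E'
from h import *
for n in ("scene","side"):
    c=ctrl.camera(n); g,cn,b,w,y,hsv=inner(c)
    hull=cv2.convexHull(cn); ap=cv2.approxPolyDP(hull,6,True).reshape(-1,2)
    print(n,"board px",ap.tolist()); print((cast(c,ap,.06)[:,:2]*1000).round().tolist())
    m=cv2.bitwise_and(cv2.bitwise_or(w,y),cv2.erode(b,np.ones((5,5))))
    for k in cv2.findContours(m,cv2.RETR_EXTERNAL,cv2.CHAIN_APPROX_NONE)[0]:
        if cv2.contourArea(k)<300: continue
        px=k.reshape(-1,2); print(" blob",px.mean(0).round(),cv2.contourArea(k),rect(cast(c,px,.066)).round(1).tolist(),
          cv2.approxPolyDP(k,5,True).reshape(-1,2).tolist())
        yy=y[px[:,1].min():px[:,1].max(),px[:,0].min():px[:,0].max()]
        print("   yellow px",(yy>0).sum(), "hsv yellow", hsv[y>0].mean(0).round())
    if n=="side": cv2.imwrite("pics/crop.png",cv2.resize(c["pixels"][190:450,180:380,::-1],None,fx=2.2,fy=2.2))
E
```

```text
scene board px [[194, 165], [301, 135], [419, 234], [290, 286]]
[[610.0, -332.0], [342.0, -267.0], [450.0, 166.0], [718.0, 99.0]]
 blob [295. 198.] 1760.0 [[462.0, -96.9000015258789], [582.5, -147.3000030517578], [621.7000122070312, -53.5], [501.29998779296875, -3.0999999046325684]] [[334, 204], [316, 180], [258, 192], [272, 218]]
   yellow px 511 hsv yellow [ 19. 210. 141.]
side board px [[213, 198], [369, 219], [315, 479], [236, 479], [76, 436]]
[[444.0, 166.0], [714.0, 101.0], [613.0, -318.0], [529.0, -317.0], [339.0, -270.0]]
 blob [259. 303.] 5077.5 [[460.0, -95.30000305175781], [580.4000244140625, -146.60000610351562], [620.0999755859375, -53.29999923706055], [499.70001220703125, -2.0]] [[234, 265], [200, 312], [286, 342], [314, 288]]
   yellow px 1481 hsv yellow [ 22. 254. 162.]
```

View pics/crop.png

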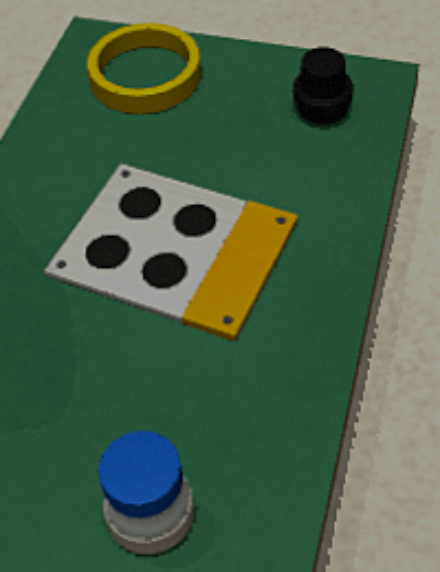

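The crop confirms it: the aluminium plate has four grommets, its yellow end faces the far edge, and it lies free on the board. The two views agree to 2 mm. The board yaw is about -0.241 and the far edge is at s≈671 mm along the board's x. The plate yaw is about -0.40, so the tip has to go about 99 mm forward and turn +0.16. I'll push with two spread fingertips on the rear edge, starting about 30 mm behind it.

move_arm(
  plan=[0.474,0.988,-0.16,0,0,-0.0785,0.948,1.976,-0.32,0,0,-0.157,1.422,2.964,-0.48,0,0,-0.2355,1.896,3.952,-0.64,0,0,-0.314,2.37,4.94,-0.8,0,0,-0.3925,2.844,5.928,-0.96,0,0,-0.471,3.318,6.916,-1.12,0,0,-0.5495,3.792,7.904,-1.28,0,0,-0.628,4.266,8.892,-1.44,0,0,-0.7065,4.74,9.88,-1.6,0,0,-0.785],
  grip=50,
)

```text
time_s: 1.45
eef_pos: [0.454, -0.0371, 0.1512]
eef_rot: [0.0, 0.98, -0.2, 0.0]
wrist_force: [0.5, -1.2, -0.6]
opening: 0.585
grasp_force: 0.0
```

move_arm(
  plan=[0,0,-0.5,0,0,0,0,0,-1.0,0,0,0,0,0,-1.4,0,0,0,0,0,-1.66,0,0,0,0,0,-1.66,0,0,0],
)

```text
time_s: 2.08
eef_pos: [0.4527, -0.0386, 0.0675]
eef_rot: [-0.0, 0.98, -0.198, -0.001]
wrist_force: [-0.2, 0.6, 0.2]
opening: 0.586
grasp_force: 0.0
```

Run:
```python
from h import *
c=ctrl.camera("side"); cv2.imwrite("pics/s2.png",cv2.resize(c["pixels"][180:380,120:380,::-1],None,fx=3,fy=3))
o=ctrl.get_obs(); print(o["eef_pos"],o["wrist_force"],o["opening"])
```

```text
[ 0.45333229 -0.03880051  0.06830294] [ 1.11025906 -0.7216383   0.45125976] 0.590603532928747
```

View pics/s2.png

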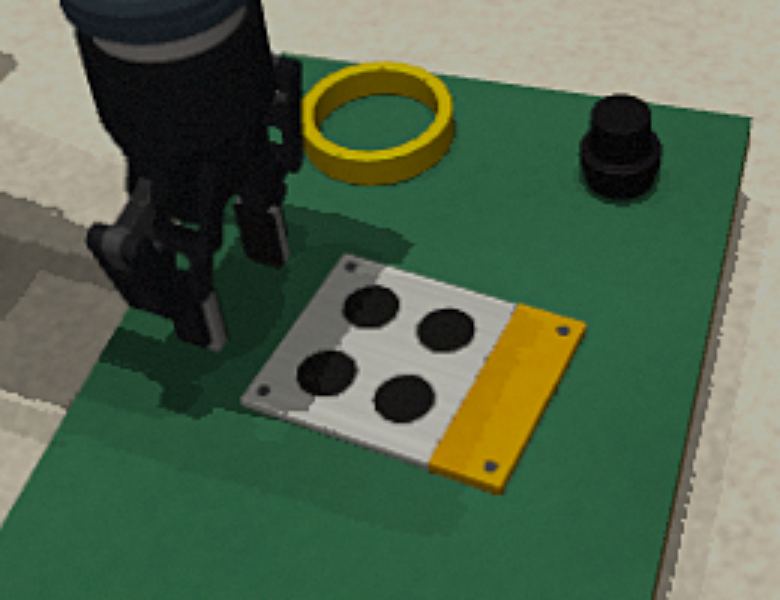

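The fingertips stand behind the plate's rear edge, at crop (205,345) and (275,262), parallel to it and clear of the tape. They are still a little high, so I'll feel down for the board in small steps.

move_arm(
  plan=[0,0,-0.04,0,0,0,0,0,-0.08,0,0,0,0,0,-0.12,0,0,0,0,0,-0.12,0,0,0],
)

```text
time_s: 2.62
eef_pos: [0.4533, -0.0387, 0.0622]
eef_rot: [-0.0, 0.98, -0.198, -0.0]
wrist_force: [-0.1, -0.3, -0.2]
opening: 0.584
grasp_force: 0.0
```

move_arm(
  plan=[0,0,-0.02,0,0,0,0,0,-0.04,0,0,0,0,0,-0.04,0,0,0],
)

```text
time_s: 3.0
eef_pos: [0.4533, -0.0387, 0.0602]
eef_rot: [-0.0, 0.98, -0.198, -0.0]
wrist_force: [-0.1, -0.7, 0.1]
opening: 0.584
grasp_force: 0.0
```

move_arm(
  plan=[0,0,-0.02,0,0,0,0,0,-0.04,0,0,0,0,0,-0.04,0,0,0],
)

```text
time_s: 3.38
eef_pos: [0.4533, -0.0387, 0.0582]
eef_rot: [-0.0, 0.98, -0.198, -0.0]
wrist_force: [0.9, 0.0, -0.5]
opening: 0.584
grasp_force: 0.0
```

move_arm(
  plan=[0,0,-0.02,0,0,0,0,0,-0.03,0,0,0,0,0,-0.03,0,0,0],
)

```text
time_s: 3.75
eef_pos: [0.4534, -0.0387, 0.057]
eef_rot: [0.0, 0.98, -0.198, -0.0]
wrist_force: [-1.8, 0.1, 3.8]
opening: 0.587
grasp_force: 2.1
```

move_arm(
  plan=[0,0,-0.02,0,0,0,0,0,-0.02,0,0,0],
)

```text
time_s: 4.0
eef_pos: [0.4534, -0.0387, 0.0569]
eef_rot: [0.0, 0.98, -0.198, -0.0]
wrist_force: [-6.5, 2.1, 16.0]
opening: 0.586
grasp_force: 8.1
```

move_arm(
  plan=[0,0,-0.02,0,0,0,0,0,-0.02,0,0,0],
)

```text
time_s: 4.25
eef_pos: [0.4535, -0.0388, 0.0569]
eef_rot: [0.0, 0.98, -0.198, -0.0]
wrist_force: [-11.5, 2.8, 28.5]
opening: 0.584
grasp_force: 14.0
```

The board is felt at TCP z=0.057. I'll lift so the tips sit about 2 mm above it (plate thickness is 6 mm), then ease up to the rear edge.

move_arm(
  plan=[0,0,0.09,0,0,0,0,0,0.09,0,0,0,0.1,-0.042,0.09,0,0,0,0.2,-0.085,0.09,0,0,0,0.28,-0.118,0.09,0,0,0,0.34,-0.144,0.09,0,0,0,0.4,-0.17,0.09,0,0,0,0.44,-0.186,0.09,0,0,0,0.44,-0.186,0.09,0,0,0],
)

```text
time_s: 5.38
eef_pos: [0.4756, -0.0481, 0.0592]
eef_rot: [0.0, 0.98, -0.198, 0.0]
wrist_force: [0.7, 0.8, -1.2]
opening: 0.588
grasp_force: 0.2
```

```bash
cat >> h.py <<'E'
X=np.array([np.cos(-.241),np.sin(-.241)]); Y=np.array([-X[1],X[0]])
def plate(n,z=.066):
    """plate corners (mm) from the wider mask, without the board restriction"""
    c=ctrl.camera(n); hsv=cv2.cvtColor(c["pixels"],cv2.COLOR_RGB2HSV)
    y=cv2.inRange(hsv,(14,150,70),(25,255,255)); out=[]
    for k in cv2.findContours(y,cv2.RETR_EXTERNAL,cv2.CHAIN_APPROX_NONE)[0]:
        if cv2.contourArea(k)<200: continue
        P=cast(c,k.reshape(-1,2),z); b=rect(P); m=b.mean(0)
        if abs(m-np.array([650,-100])).max()>100: continue
        e=[b[1]-b[0],b[2]-b[1]]; e=max(e,key=np.linalg.norm); L=sorted([np.linalg.norm(b[1]-b[0]),np.linalg.norm(b[2]-b[1])])
        ang=np.degrees(np.arctan2(e[1],e[0]))%180-90
        print(n,"yellow centre s,y",(m@X).round(1),(m@Y).round(1),"yaw rel board",round(ang+13.8,2),"size",np.round(L,1),"s range",(b@X).min().round(1),(b@X).max().round(1))
    return c
E
python3 - <<'E'
from h import *
plate("scene"); plate("side")
o=ctrl.get_obs(); print(o["eef_pos"],o["wrist_force"],o["eef_pos"][:2]@X,o["eef_pos"][:2]@Y)
E
```

```text
scene yellow centre s,y 598.0 49.4 yaw rel board -9.24 size [ 36.  105.5] s range 571.7 624.2
side yellow centre s,y 594.8 47.4 yaw rel board -8.66 size [ 36.8 103.8] s range 568.8 620.8
[ 0.47557857 -0.04811121  0.05930161] [-0.26696362  0.75930756 -0.4484475 ] 0.473317139833559 0.066787377406332
```

Now push and turn together, about 67 mm forward while turning +0.16 rad.

move_arm(
  plan=[0.125,-0.052,0,0,0,0.016,0.25,-0.102,0,0,0,0.032,0.376,-0.15,0,0,0,0.049,0.503,-0.196,0,0,0,0.065,0.631,-0.239,0,0,0,0.081,0.759,-0.281,0,0,0,0.097,0.888,-0.321,0,0,0,0.113,1.018,-0.358,0,0,0,0.13,1.148,-0.394,0,0,0,0.146,1.279,-0.427,0,0,0,0.162],
)

```text
time_s: 6.72
eef_pos: [0.5397, -0.0695, 0.0593]
eef_rot: [-0.0, 0.993, -0.118, -0.0]
wrist_force: [-1.6, 0.7, 0.6]
opening: 0.589
grasp_force: 0.8
```

Run:
```python
from h import *
plate("scene"); c=plate("side"); cv2.imwrite("pics/s3.png",cv2.resize(c["pixels"][180:380,120:380,::-1],None,fx=3,fy=3))
o=ctrl.get_obs(); print(o["eef_pos"],o["wrist_force"],o["eef_pos"][:2]@X,o["eef_pos"][:2]@Y,R.from_quat(o["eef_rot"][[1,2,3,0]]).as_matrix()[:,0])
```

```text
scene yellow centre s,y 666.7 62.8 yaw rel board -0.27 size [ 37.2 107.2] s range 647.9 685.6
side yellow centre s,y 664.8 61.6 yaw rel board 0.43 size [ 35.3 104.6] s range 646.8 682.9
[ 0.5404512  -0.06976334  0.05950884] [ 0.37652971  0.15607427 -0.77767913] 0.5414827289393841 0.06124439783186651 [ 0.97211381 -0.23450506  0.00145687]
```

View pics/s3.png

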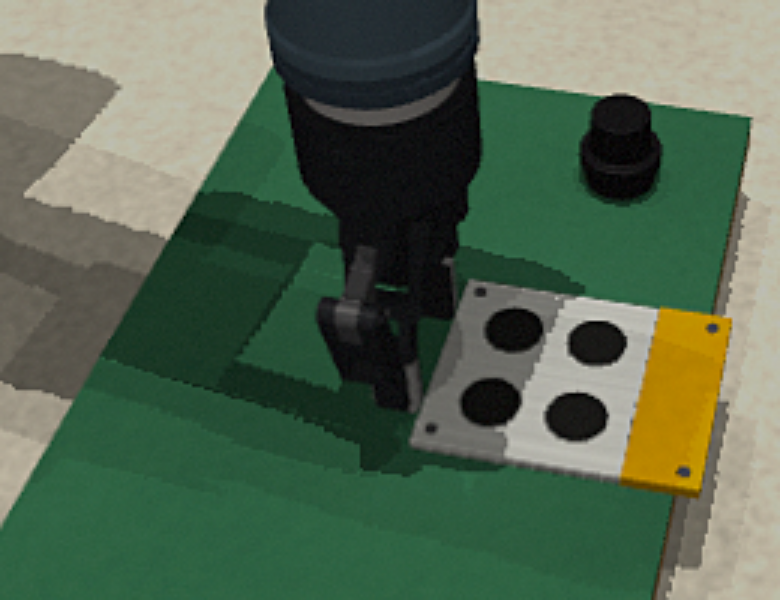

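The plate is square to within about 0.5° and the yellow end is now crossing the far edge: yellow spans s≈647–683, edge at 671. About 23 mm remain. I'll push 19 mm straight, then check against the edge.

move_arm(
  plan=[0.062,-0.015,0,0,0,0,0.123,-0.03,0,0,0,0,0.185,-0.045,0,0,0,0,0.246,-0.06,0,0,0,0,0.308,-0.075,0,0,0,0,0.369,-0.091,0,0,0,0,0.369,-0.091,0,0,0,0],
)

```text
time_s: 7.7
eef_pos: [0.5584, -0.0741, 0.0593]
eef_rot: [0.0, 0.993, -0.118, 0.001]
wrist_force: [0.7, -0.2, -0.1]
opening: 0.583
grasp_force: 0.0
```

Run:
```python
from h import *
for n in ("scene","side"):
    c=plate(n); g,cn,b,w,y,hsv=inner(c)
    P=cast(c,cn.reshape(-1,2),.06)[:,:2]*1000; s=P@X; t=P@Y
    k=(s>660)&(((t>-60)&(t<5))|((t>115)&(t<160))|((t<-60)&(t>-140)))
    f=np.polyfit(t[k],s[k],1); print("edge at t=62:",np.polyval(f,62).round(1),"slope deg",np.degrees(np.arctan(f[0])).round(2),k.sum())
    # yellow extents in three strips: back boundary (top face)
    yy=np.argwhere(cv2.inRange(hsv,(14,150,70),(25,255,255))>0)[:,::-1]
    Q=cast(c,yy,.066)[:,:2]*1000; S=Q@X; T=Q@Y
    for a in (25,50,75,95):
        m=(abs(T-a)<4)&(abs(S-680)<50); print(a,S[m].min().round(1),S[m].max().round(1),end=" | ")
    print()
    if n=="scene": cv2.imwrite("pics/s4.png",cv2.resize(c["pixels"][120:300,180:430,::-1],None,fx=3,fy=3))
o=ctrl.get_obs(); print(o["eef_pos"][:2]@X,o["wrist_force"])
```

```text
scene yellow centre s,y 685.8 62.3 yaw rel board 0.09 size [ 36.5 108.3] s range 667.4 704.1
edge at t=62: 671.9 slope deg 0.51 14
25 668.0 703.3 | 50 667.8 702.5 | 75 669.0 703.1 | 95 667.5 704.0 | 
side yellow centre s,y 683.1 61.3 yaw rel board 0.38 size [ 35.2 105. ] s range 665.1 701.0
edge at t=62: 670.6 slope deg -0.09 109
25 665.8 700.9 | 50 665.7 700.4 | 75 665.6 700.5 | 95 665.4 699.8 | 
0.5597838845611922 [ 0.69554205 -0.74871116  0.11577535]
```

View pics/s4.png

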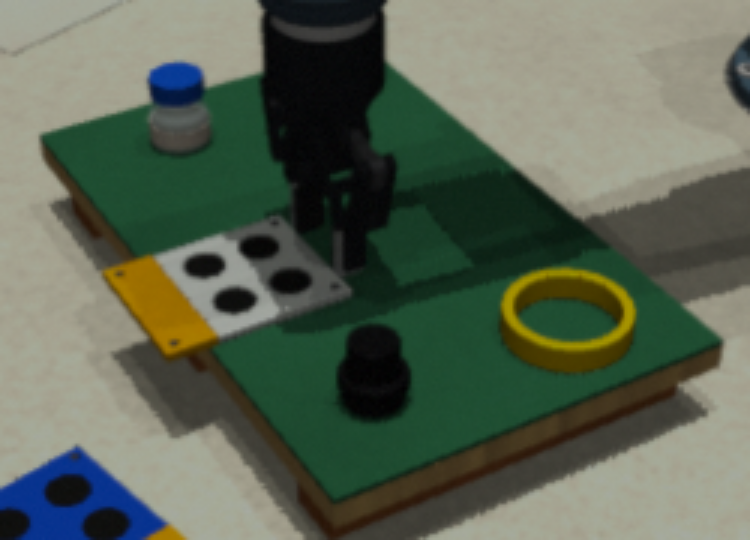

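The view shows the yellow end over the edge and square to it, with bystanders untouched. The paint line is still 4–5 mm inboard by both views. I'll push the last 4.7 mm, then back off and rise.

move_arm(
  plan=[0.03,-0.007,0,0,0,0,0.06,-0.015,0,0,0,0,0.092,-0.022,0,0,0,0,0.092,-0.022,0,0,0,0,0.0,0.0,0,0,0,0,-0.25,0.06,0,0,0,0,-0.5,0.12,0,0,0,0,-0.5,0.12,0.8,0,0,0,-0.5,0.12,1.8,0,0,0,-0.5,0.12,2.8,0,0,0],
)

```text
time_s: 9.05
eef_pos: [0.5317, -0.0676, 0.2005]
eef_rot: [-0.0, 0.993, -0.118, -0.0]
wrist_force: [-0.1, -0.4, 1.0]
opening: 0.585
grasp_force: 0.0
```

Run:
```python
from h import *
for n in ("scene","side"):
    c=plate(n); hsv=cv2.cvtColor(c["pixels"],cv2.COLOR_RGB2HSV)
    yy=np.argwhere(cv2.inRange(hsv,(14,150,70),(25,255,255))>0)[:,::-1]
    Q=cast(c,yy,.066)[:,:2]*1000; S=Q@X; T=Q@Y
    for a in (25,50,75,95):
        m=(abs(T-a)<4)&(abs(S-685)<50); print(a,S[m].min().round(1),S[m].max().round(1),end=" | ")
    print()
    if n=="side": cv2.imwrite("pics/s5.png",cv2.resize(c["pixels"][190:450,180:440,::-1],None,fx=2.2,fy=2.2))
o=ctrl.get_obs(); print(o["eef_pos"],o["time_s"],o["wrist_force"])
```

```text
scene yellow centre s,y 689.9 62.4 yaw rel board -0.11 size [ 36.  106.7] s range 671.8 708.0
25 673.1 706.6 | 50 672.5 707.5 | 75 671.9 707.1 | 95 672.0 707.2 | 
side yellow centre s,y 687.3 61.3 yaw rel board 0.44 size [ 35.3 105. ] s range 669.2 705.3
25 670.2 705.1 | 50 669.9 704.9 | 75 669.7 704.8 | 95 669.8 704.1 | 
[ 0.5356916  -0.06890504  0.20576948] 9.15 [ 1.0805779  -0.72271816 -0.51477135]
```

View pics/s5.png

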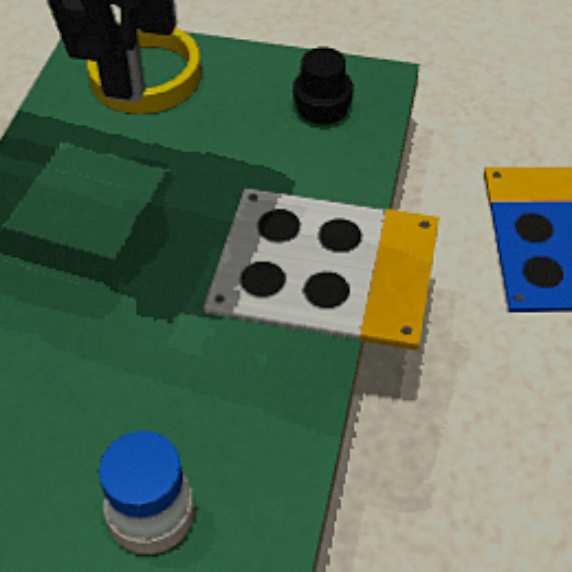

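The picture shows the yellow end just past the far edge, with the paint line at crop (385,210)–(362,335) lying along the edge within about 1 mm. It is square, the bystanders have not moved and the gripper is clear.

```bash
python3 -c "
from bench import ctrl
print(ctrl.hand_in())"
```

```text
the job is handed in; nothing more can be done
None
```

The plate now lies with just its yellow end past the board's far edge (paint line within about 1 mm of it) and square to within about 0.5°; the tape roll, connector and jar were left in place, and the job was handed in at about 9 s.

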